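# Bring the castle nut to its next slot

## Task

One of the two bearing hubs bolted to the bench carries a slotted castle nut that must take a split pin. Tighten that castle nut (clockwise seen from above) just as far as its next slot, so that a slot lines up with the cross hole of its spindle, then let go of it. Do not loosen it back to the slot before or run on past the next one, and leave the plain hexagon nut of the other hub as it is.

Things in the scene. Friction and masses are not known exactly. Their poses are not given: they have to be found in the camera images.
- castle_nut (a joint): Angle of the castle nut (rad); grows as it is tightened, clockwise seen from above. Six slots, 60 degrees (1.047 rad) apart, line up with the cross hole at 0 and 1.047. It starts between 0.3 and 0.75, so the next slot when tightening lines up at 1.047. Stiff to turn (0.25 N m), stays where it is left, does not climb or sink.
- castle_nut_mid (a point): Centre of the castle nut's hexagon, on its axis, 58.5 mm above the bench. Steel: hexagon 55 mm across flats, 45 to 72 mm above the bench; on it a round crown, 50 mm wide, 13 mm high, with six 9 mm slots, one over each flat's middle. Axes turn with the nut: z up, x through a slot, square to its flat; the others follow every 60 degrees. Fingers may reach 15 mm below the hexagon.
- spindle_end (a point): Centre of the end of the castle nut's steel spindle (36 mm wide), 89 mm above the bench, 4 mm above the crown. Fixed to the hub: z up, x along the 8 mm cross hole, which runs level at slot height, hidden while no slot faces it. A narrow dark groove over the spindle end and the long (120 mm) sides of the hub's fixed grey foot plate (120 x 84 x 12 mm) run along the hole.
- plain_nut (a joint): Angle of the plain nut on the other hub (rad, clockwise seen from above); starts at 0 and must stay there. Same hexagon, but no crown and no slots; same foot plate, spindle end without groove. Which hub stands left and which right changes; they are 240 mm or more apart.
Mind the look-alikes: they are no part of the job. Leave any red look-alike of the part that bears castle_nut alone.

How it is judged:
By the outcome, as a careful person would: the job done as asked, in the order asked, and still so for the second after the job is handed in, with the robot touching nothing.
It also fails if it takes over 32 s, if anything falls off the work surface, if the arm or the gripper's body presses on something with over 40 N, if the wrist force passes 120 N, or if a joint passes its speed limit or range.

## Robot

A 6-joint arm with a two-finger parallel gripper is mounted at the origin on a cart in front of the work surface, level with it; the furniture and walls round the work are solid. World frame = base frame: x ahead of the robot, y to its left, z up, the work surface at z = 0. Lengths are in m, angles in rad, forces in N, time in s.
With the tool pointing down it reaches from about 0.375 to 0.9 m from the base axis. Payload 3.1 kg.
Tool frame: the origin (TCP) lies between the finger pads; the fingertips stand manip.nose_length ahead of it and the grasp point (between the pads) lies 5 mm behind it (manip.nose_length is the distance from the TCP to the fingertips, in m); z points along the fingers, y is the line along which they close (so a half turn about z gives the same grasp; the last joint's range is limited). The gripper opens to 85 mm and grips with 20 to 120 N. Pads are 22 mm wide; open, the fingers measure 114 mm over their backs; the gripper's body (76 mm by 85 mm) begins 54 mm behind the grasp point. The pads swing forward as they close: fully open they stand 13 mm farther back than shut.
Start: joints at [-1.377, 0.527, 1.433, -0, 1.181, -0.178], TCP at [0.227, -0.582, 0.245] pointing down, gripper open.
Joint ranges: [-3.08, 3.08], [-0.75, 2.2], [0.22, 2.44], [-1.43, 4.57], [0, 2.65], [-2.85, 2.85]. Speed limits (rad/s): [2.79, 2.79, 3.14, 3.14, 3.14, 3.14].

## Interface

Orientations are given as a unit quaternion [x, y, z, w].
In Python, from station import monitor, eyes, job, manip gives the robot as it stands.
- The arm moves only by the shell command python3 -m pendant 'ROWS' [FORCE]. ROWS is JSON, a list that holds one entry, the list of rows, each a list of 7 numbers: the shift along the tool's x, y, z as a fraction of full scale, then the turn, a rotation vector about the tool's x, y, z as a fraction of full scale, then the opening, from 0 (shut) to 1 (fully open). A call has 1 to 20 rows; each row shifts and turns the commanded pose from where the row before left it, along the tool's axes as they then stand; what a row does not reach is not made up. Full scale, the value 1, is 800 mm for a shift and 0.12 rad for a turn. A row lasts 1/10 s, in which the tool goes at most 50 mm and 8.59 degrees, less where a joint would pass 70% of its speed; a pose out of reach is approached as far as the arm can. A call with a number of a shift or a turn outside -1 to 1 is refused whole. A call with a gripper value outside its range is refused whole. The fingers move at their own pace and stop on an object; FORCE is the grip in N (left out, the last holds). Time passes only in rows, so rows that do not move let the fingers close. It gives the time, the measured TCP pose, the force, the opening and the grip force at its end, in the units of the state.
- monitor.sense(): the state, without advancing time (a new reading comes with each control period).
- eyes.snapshot(name): name is "side" or "top"; returns a dict with "pixels" (480x640x3 uint8, red, green, blue), "depth" (480x640 float32, m along the optical axis (not along the pixel's ray), 0 where there is no reading), "intrinsics" (3x3 intrinsics, pixels), "eye" and "attitude" of the camera in the world. Camera axes: x right, y down, z forward; pixel columns grow to the right and rows downward; lengths in m; the calibration is good to about 2 mm. A picture is of the moment at which its call begins.
- job.sign_off(): hands the job in; it is judged then, once.
The state is a dict: "t": time; "q": joint angles; "qd": joint speeds; "tau": joint torques, N m; "tcp_pos": TCP position; "tool_rot": TCP orientation; "force": force on the tool from outside, world axes, zero at the start; "ft_torque": the same for the moment, N m; "finger_gap": opening from 0.0 (shut) to 1.0 (fully open); "gripper_force": force on a finger pad.
Only numpy, scipy, OpenCV 4.12 (cv2) and the standard library are available. Lean on these libraries where they do the work, as an engineer would, in place of code of your own. Each camera call takes 0.05 s, during which the arm holds its last target. There are 200 camera calls.

## Working session

There is one attempt and no reset: what is moved stays moved. The work goes in short steps, Python scripts to look and compute and a shell command to move; the robot and the scene stay as the last step left them, time stands still between calls to the robot, and variables do not carry over. Pictures are saved under pics/ and viewed, at most 10 in all, crops included, and the job is handed in when it is done.

```bash
mkdir -p pics; python3 - <<'E'
from station import monitor, eyes, job, manip
import cv2,numpy as np
s=monitor.sense();print(s['t'],s['tcp_pos'],s['tool_rot'],s['finger_gap'],manip.nose_length)
for n in("top","side"):
    d=eyes.snapshot(n);np.savez(f'{n}0.npz',**d)
    cv2.imwrite(f'pics/{n}0.png',d['pixels'][:,:,::-1]);print(n,d['intrinsics'],d['eye'],d['attitude'])
E
```

```text
0.0 [ 0.2269567  -0.58159493  0.24433696] [ 9.82769433e-01  1.84832506e-01 -1.31585675e-05 -1.08888377e-03] 0.996766875861141 0.014
top [[584.07853862   0.         314.29676919]
 [  0.         584.07853862 234.86298066]
 [  0.           0.           1.        ]] [0.42658805 0.01030366 1.23161567] [-0.69535336  0.71596126 -0.04301002  0.04509232]
side [[516.28796393   0.         322.30412643]
 [  0.         516.28796393 232.33513648]
 [  0.           0.           1.        ]] [0.48545051 0.7742912  0.63215724] [-0.03701762  0.88852367 -0.45674497  0.02322546]
```

View pics/top0.png

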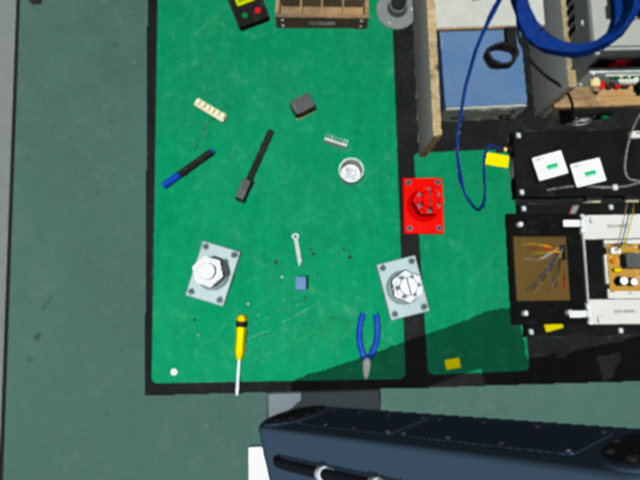

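View pics/side0.png

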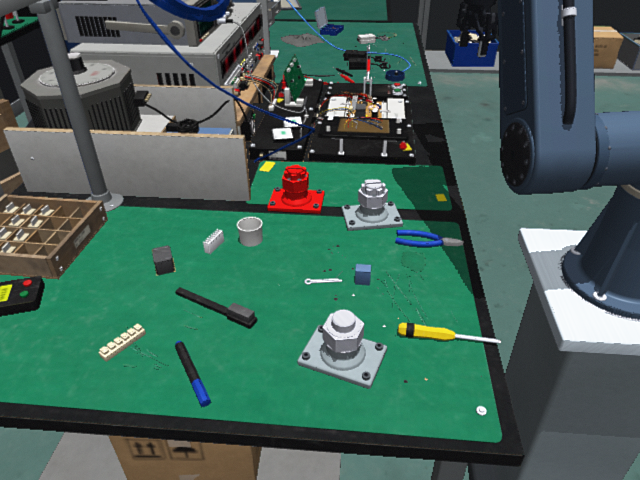

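The top view shows three candidates: a grey hub at (407,287) with a slotted crown, a grey hub at (210,271) with a plain nut, and a red look-alike at (427,204). The grey slotted one at (407,287) fits the description. I'll confirm that in a crop and measure it.

```bash
cat > h.py <<'E'
import numpy as np,cv2
from scipy.spatial.transform import Rotation as R
def load(n):return dict(np.load(n))
def ray(d,uv,z):
    uv=np.atleast_2d(uv).astype(float);K=d['intrinsics'];M=R.from_quat(d['attitude']).as_matrix()
    v=np.c_[(uv-K[[0,1],2])/K[[0,1],[0,1]],np.ones(len(uv))]@M.T
    return d['eye']+v*((z-d['eye'][2])/v[:,2])[:,None]
def pts(d):
    h,w=d['depth'].shape;u,v=np.meshgrid(np.arange(w),np.arange(h));K=d['intrinsics']
    c=np.stack([(u-K[0,2])/K[0,0],(v-K[1,2])/K[1,1],np.ones((h,w))],-1)*d['depth'][...,None]
    return c@R.from_quat(d['attitude']).as_matrix().T+d['eye']
E
python3 - <<'E'
from h import *
d=load('top0.npz');P=pts(d)
c=d['pixels'][247:327,367:447,::-1];cv2.imwrite('pics/crop0.png',cv2.resize(c,None,fx=7.5,fy=7.5,interpolation=cv2.INTER_CUBIC))
s=P[247:327,367:447]
g=cv2.cvtColor(c,cv2.COLOR_BGR2HSV);
# foot plate: depth height 8-17mm
m=((abs(s[...,2]-.012)<.006)&(g[...,1]<70)).astype(np.uint8)
cs,_=cv2.findContours(m,cv2.RETR_EXTERNAL,cv2.CHAIN_APPROX_NONE)
k=max(cs,key=cv2.contourArea)[:,0]+[367,247]
w=ray(d,k,.012)[:,:2];r=cv2.minAreaRect((w*1000).astype(np.float32));print('plate',r,cv2.boxPoints(r))
for lo,hi in((.06,.076),(.079,.087),(.087,.095),(.06,.1)):
    q=s[(s[...,2]>lo)&(s[...,2]<hi)];print(lo,len(q),q.mean(0),q.min(0),q.max(0))
    r=cv2.minAreaRect((q[:,:2]*1000).astype(np.float32));print(r)
E
```

```text
plate ((465.25567626953125, -168.5823211669922), (118.7396011352539, 84.26464080810547), 12.202408790588379) [[ 398.32187  -139.95064 ]
 [ 416.13254  -222.31151 ]
 [ 532.18945  -197.214   ]
 [ 514.3788   -114.853134]]
0.06 263 [ 0.46430956 -0.16500139  0.07063679] [ 0.43504451 -0.1984173   0.06051351] [ 0.49619379 -0.14002594  0.07592168]
((465.5833435058594, -169.20388793945312), (61.60599136352539, 55.53022384643555), 6.916539669036865)
0.079 220 [ 0.46458301 -0.16948187  0.08427341] [ 0.44077819 -0.1925608   0.07920304] [ 0.48965451 -0.14567434  0.08698288]
((465.3531188964844, -168.79580688476562), (49.559391021728516, 45.02793502807617), 65.03488159179688)
0.087 185 [ 0.46590543 -0.16814922  0.08917936] [ 0.44453615 -0.18577961  0.08701679] [ 0.48761995 -0.14527883  0.09318552]
((467.1775817871094, -165.549560546875), (41.87715530395508, 38.19697189331055), 71.64092254638672)
0.06 687 [ 0.46477184 -0.16719214  0.08017934] [ 0.43504451 -0.1984173   0.06051351] [ 0.49619379 -0.14002594  0.09318552]
((465.56951904296875, -169.0660858154297), (61.60428237915039, 55.69047546386719), 6.548945426940918)
```

View pics/crop0.png

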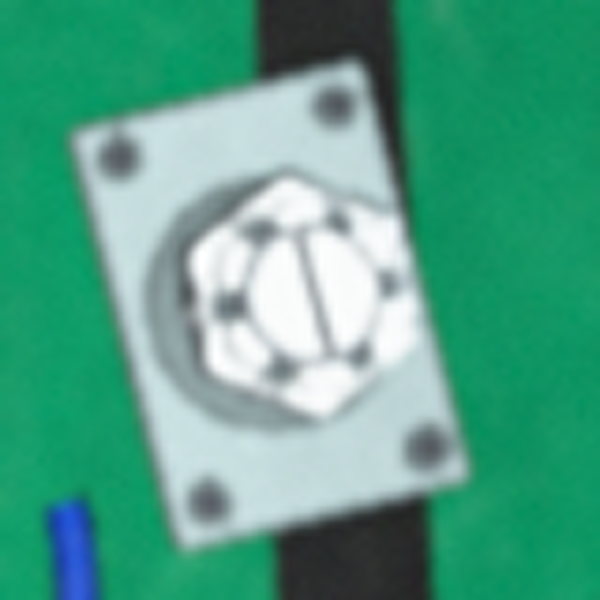

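The crop confirms it: grey hub, grooved spindle end, and six dark slots on the crown around (407,287). Next I'll get the slot angle and the moves needed.

```bash
cat >> h.py <<'E'
C=np.array([.4653,-.1688])
def plan(xy,z,yang):
    "move in tool axes (now) to xy,z with tool y at yang deg; prints mm and deg about tool z"
    from station import monitor
    s=monitor.sense();M=R.from_quat(s['tool_rot']).as_matrix()
    y=np.degrees(np.arctan2(M[1,1],M[0,1]));dp=np.r_[xy,z]-s['tcp_pos']
    print('t',s['t'],'tcp',s['tcp_pos'].__array__().round(4) if hasattr(s['tcp_pos'],'__array__') else s['tcp_pos'],'yang',y,'zaxis',M[:,2].round(4),'gap',s['finger_gap'],'F',np.round(s['force'],1),'q6',s['q'][5])
    print('fractions',(M.T@dp/.8).round(4),'turn tool z',((-(yang-y)+180)%360-180)/np.degrees(.12))
E
python3 - <<'E'
from h import *
d=load('top0.npz')
uv=np.array([(262,232),(338,222),(390,285),(360,355),(283,370),(230,305)])/7.5-.5+7.5/15+[367,247]-.43
w=ray(d,uv,.078)[:,:2];print(w.mean(0));
v=w-w.mean(0);a=np.degrees(np.arctan2(v[:,1],v[:,0]));print(np.hypot(*v.T),a%60)
gr=ray(d,np.array([(300,230),(335,355)])/7.5+[367,247],.089);print('groove',gr.mean(0),np.degrees(np.arctan2(*(gr[0]-gr[1])[[1,0]])))
plan(C,.2,-22)
E
```

```text
[ 0.46466653 -0.16969261]
[0.02059843 0.02052293 0.0210507  0.02018225 0.021052   0.02131893] [35.38504419 36.59486603 35.28877172 37.12537164 37.22924189 35.55915278]
groove [ 0.46400174 -0.17061216  0.089     ] 12.941731382823258
t 0.1 tcp [ 0.227  -0.5817  0.2444] yang -68.69712204626231 zaxis [-4.e-04  2.e-03 -1.e+00] gap 1.0000048250081797 F [-0.2  0.5 -0.9] q6 -0.17850599880358128
fractions [ 0.465  -0.3725  0.0564] turn tool z -6.79182109094091
```

```bash
python3 -m pendant '[[[0.0388,-0.031,0.0047,0,0,0,1],[0.0388,-0.031,0.0047,0,0,0,1],[0.0388,-0.031,0.0047,0,0,0,1],[0.0388,-0.031,0.0047,0,0,0,1],[0.0388,-0.031,0.0047,0,0,0,1],[0.0388,-0.031,0.0047,0,0,0,1],[0.0388,-0.031,0.0047,0,0,0,1],[0.0388,-0.031,0.0047,0,0,0,1],[0.0388,-0.031,0.0047,0,0,0,1],[0.0388,-0.031,0.0047,0,0,0,1],[0.0388,-0.031,0.0047,0,0,0,1],[0.0388,-0.031,0.0047,0,0,0,1],[0,0,0,0,0,-0.9,1],[0,0,0,0,0,-0.9,1],[0,0,0,0,0,-0.9,1],[0,0,0,0,0,-0.9,1],[0,0,0,0,0,-0.9,1],[0,0,0,0,0,-0.9,1],[0,0,0,0,0,-0.9,1],[0,0,0,0,0,-0.2,1]]]' 60; python3 -c "
from h import *
plan(C-[.0003,.0004],.12,-23.8)"
```

```text
t: 2.1
tcp_pos: [0.4657, -0.1695, 0.1999]
tool_rot: [0.838, 0.545, -0.0, -0.0]
force: [0.5, -0.1, 0.3]
finger_gap: 0.999
gripper_force: 0.0
t 2.1 tcp [ 0.4657 -0.1695  0.1999] yang -23.944158551132336 zaxis [-7.e-04  4.e-04 -1.e+00] gap 0.9992936116302777 F [ 0.5 -0.1  0.3] q6 -0.15704841432918765
fractions [-0.     -0.0009  0.0999] turn tool z -0.02096701135136543
```

```bash
python3 -m pendant '[[[0,-0.0009,0.025,0,0,0,1],[0,0,0.035,0,0,0,1],[0,0,0.035,0,0,0,1],[0,0,0.035,0,0,0,1],[0,0,0.02,0,0,0,1],[0,0,0.02,0,0,0,1],[0,0,0.015,0,0,0,1],[0,0,0,0,0,0,1]]]' 60; python3 - <<'E'
from h import *
from station import eyes
plan(C-[.0003,.0004],.05,-23.8)
d=eyes.snapshot("side");cv2.imwrite('pics/s1.png',cv2.resize(d['pixels'][110:250,300:480,::-1],None,fx=4,fy=4))
E
```

```text
t: 2.9
tcp_pos: [0.4645, -0.1689, 0.0508]
tool_rot: [0.839, 0.544, -0.001, -0.001]
force: [-0.4, -0.7, 1.3]
finger_gap: 0.999
gripper_force: 0.0
t 2.9 tcp [ 0.4645 -0.1689  0.0508] yang -24.0601426551286 zaxis [-0.0027  0.0017 -1.    ] gap 0.9987811096906732 F [-0.4 -0.7  1.3] q6 -0.15535554667023696
fractions [-0.0001  0.0007  0.001 ] turn tool z -0.037836215473950024
```

View pics/s1.png

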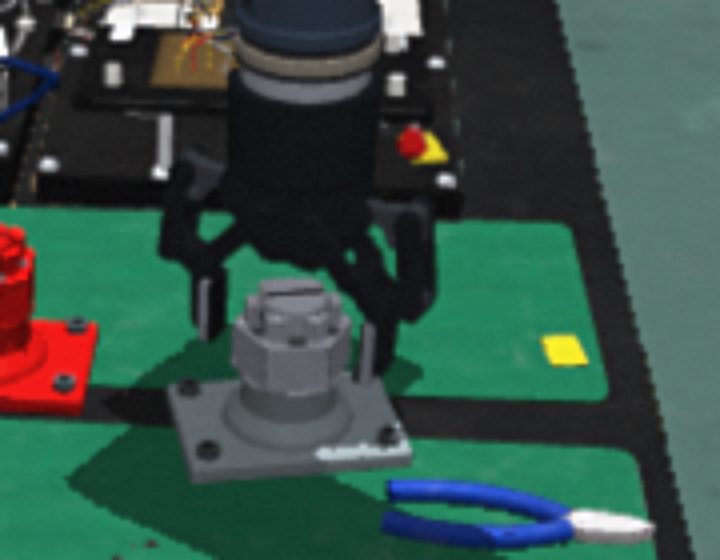

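The fingers straddle the hexagon (crop around 290,350) with a pad on each side, at hexagon height. Closing now.

```bash
python3 -m pendant '[[[0,0,0,0,0,0,0],[0,0,0,0,0,0,0],[0,0,0,0,0,0,0],[0,0,0,0,0,0,0],[0,0,0,0,0,0,0],[0,0,0,0,0,0,0],[0,0,0,0,0,0,0],[0,0,0,0,0,0,0],[0,0,0,0,0,0,0],[0,0,0,0,0,0,0]]]' 60; python3 -c "
from h import *
plan(C,.05,-47.6)"
```

```text
t: 3.95
tcp_pos: [0.4642, -0.1687, 0.0532]
tool_rot: [0.839, 0.545, -0.0, -0.001]
force: [-3.6, 0.6, 5.8]
finger_gap: 0.632
gripper_force: 64.2
t 3.95 tcp [ 0.4642 -0.1687  0.0532] yang -23.981045707984183 zaxis [-1.7e-03  8.0e-04 -1.0e+00] gap 0.6317562674631477 F [-3.6  0.6  5.8] q6 -0.15615994479188852
fractions [0.0005 0.0013 0.004 ] turn tool z 3.4352376522810184
```

```bash
python3 -m pendant '[[[0,0,0,0,0,0.3,0],[0,0,0,0,0,0.3,0],[0,0,0,0,0,0.3,0],[0,0,0,0,0,0.3,0],[0,0,0,0,0,0.3,0],[0,0,0,0,0,0.3,0],[0,0,0,0,0,0.3,0],[0,0,0,0,0,0.3,0],[0,0,0,0,0,0.3,0],[0,0,0,0,0,0.3,0],[0,0,0,0,0,0.3,0],[0,0,0,0,0,0,0],[0,0,0,0,0,0,0]]]' 60; python3 -c "
from h import *
plan(C,.05,-47.6)"
```

```text
t: 5.25
tcp_pos: [0.4643, -0.1688, 0.0532]
tool_rot: [0.93, 0.368, -0.0, -0.001]
force: [-2.4, 1.4, 6.2]
finger_gap: 0.634
gripper_force: 64.0
t 5.25 tcp [ 0.4643 -0.1688  0.0532] yang -46.8478804402662 zaxis [-0.0015  0.0014 -1.    ] gap 0.6344404780305927 F [-2.4  1.4  6.2] q6 0.2415731966138369
fractions [0.0009 0.0009 0.004 ] turn tool z 0.10939135571670597
```

```bash
python3 -m pendant '[[[0,0,0,0,0,0.06,0],[0,0,0,0,0,0.05,0],[0,0,0,0,0,0,0],[0,0,0,0,0,0,0]]]' 60; python3 -c "
from h import *
plan(C,.05,-47.6)"; python3 -m pendant '[[[0,0,0,0,0,0,1],[0,0,0,0,0,0,1],[0,0,0,0,0,0,1],[0,0,0,0,0,0,1],[0,0,0,0,0,0,1],[0,0,0,0,0,0,1],[0,0,0,0,0,0,1],[0,0,-0.02,0,0,0,1],[0,0,-0.03,0,0,0,1],[0,0,-0.04,0,0,0,1],[0,0,-0.04,0,0,0,1],[0,0,-0.04,0,0,0,1],[0,0,-0.03,0,0,0,1],[0.05,0.03,0,0,0,0,1],[0.05,0.03,0,0,0,0,1],[0.05,0.03,0,0,0,0,1],[0.05,0.03,0,0,0,0,1]]]'; python3 - <<'E'
from h import *
from station import eyes
plan(C,.2,-47.6)
d=eyes.snapshot("top");np.savez('top1.npz',**d)
cv2.imwrite('pics/t1.png',cv2.resize(d['pixels'][247:327,367:447,::-1],None,fx=7.5,fy=7.5,interpolation=cv2.INTER_CUBIC))
E
```

```text
t: 5.65
tcp_pos: [0.4643, -0.1688, 0.0532]
tool_rot: [0.932, 0.364, -0.001, -0.001]
force: [-2.7, 0.1, 5.4]
finger_gap: 0.63
gripper_force: 64.2
t 5.65 tcp [ 0.4643 -0.1688  0.0532] yang -47.36187454183997 zaxis [-1.9e-03  6.0e-04 -1.0e+00] gap 0.6298536684794211 F [-2.7  0.1  5.4] q6 0.252349998227097
fractions [0.0009 0.0009 0.004 ] turn tool z 0.034633943980937304
t: 7.35
tcp_pos: [0.6495, -0.1313, 0.2123]
tool_rot: [0.932, 0.363, -0.0, 0.0]
force: [0.1, -0.3, 1.4]
finger_gap: 1.002
gripper_force: 0.0
t 7.35 tcp [ 0.6495 -0.1313  0.2123] yang -47.45977400552178 zaxis [-2.e-04 -1.e-04 -1.e+00] gap 1.0015196692775568 F [ 0.1 -0.3  1.4] q6 0.46062285153950366
fractions [-0.2013 -0.1212  0.0154] turn tool z 0.02039504417106859
```

View pics/t1.png

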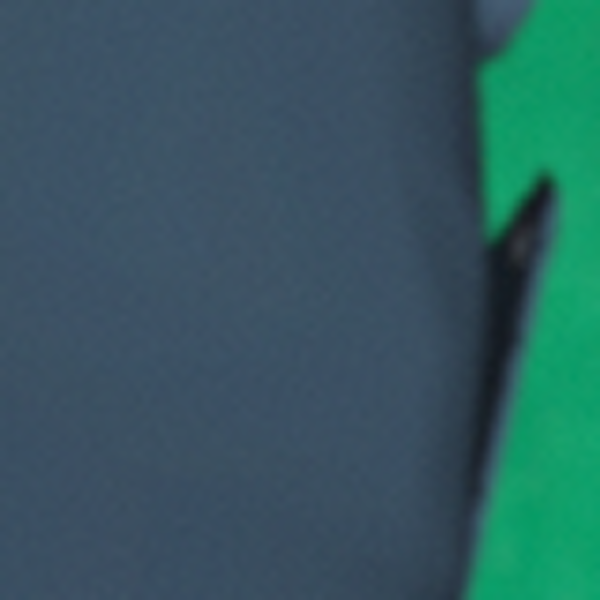

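The arm itself covers the nut in that picture, so I'll move it aside.

```bash
python3 -m pendant '[[[-0.052,0.01,0,0,0,0,1],[-0.052,0.01,0,0,0,0,1],[-0.052,0.01,0,0,0,0,1],[-0.052,0.01,0,0,0,0,1],[-0.052,0.01,0,0,0,0,1],[-0.052,0.01,0,0,0,0,1],[-0.052,0.01,0,0,0,0,1],[-0.052,0.01,0,0,0,0,1],[-0.052,0.01,0,0,0,0,1],[-0.052,0.01,0,0,0,0,1],[0,0,0,0,0,0,1]]]'; python3 - <<'E'
from h import *
from station import eyes
plan(C,.2,-47.6)
d=eyes.snapshot("top");np.savez('top1.npz',**d)
cv2.imwrite('pics/t2.png',cv2.resize(d['pixels'][247:327,367:447,::-1],None,fx=7.5,fy=7.5,interpolation=cv2.INTER_CUBIC))
E
```

```text
t: 8.5
tcp_pos: [0.3923, -0.4769, 0.2121]
tool_rot: [0.933, 0.36, -0.001, 0.001]
force: [0.5, 0.6, 0.6]
finger_gap: 1.0
gripper_force: 0.0
t 8.5 tcp [ 0.3923 -0.4769  0.2121] yang -47.788695603413274 zaxis [-5.0e-04 -2.9e-03 -1.0e+00] gap 0.9998432789873263 F [0.5 0.6 0.6] q6 -0.22715864770902303
fractions [ 0.3263 -0.224   0.0139] turn tool z -0.027444663029991066
```

View pics/t2.png

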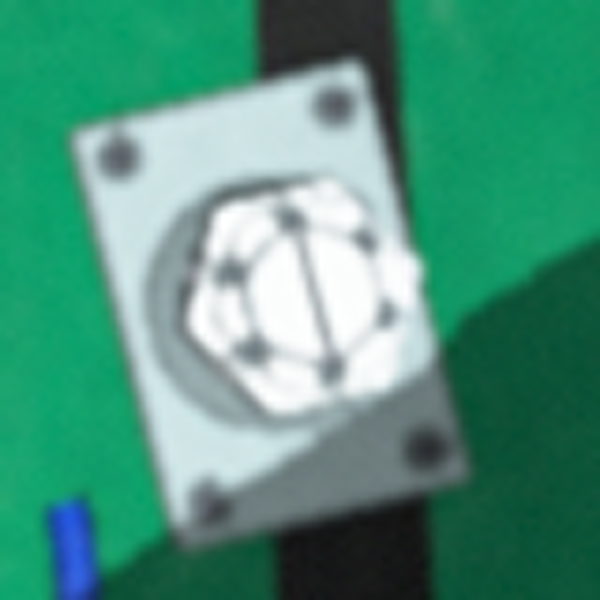

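The slots now show at crop (290,218) and (332,370), in line with the groove. I'll measure the remaining error from blob centroids.

```bash
python3 - <<'E'
from h import *
from station import *
def cen(d,L):
    g=cv2.cvtColor(d['pixels'],cv2.COLOR_RGB2GRAY).astype(float);o=[]
    for x,y in L:
        u,v=x/7.5+367-.43,y/7.5+247-.43;a,b=int(round(u)),int(round(v))
        w=g[b-2:b+3,a-2:a+3];w=np.clip(200-w,0,None);Y,X=np.mgrid[b-2:b+3,a-2:a+3]
        o.append(((w*X).sum()/w.sum(),(w*Y).sum()/w.sum()))
    return np.array(o)
for n,L in(('top0.npz',[(262,232),(338,222),(390,285),(360,355),(283,370),(230,305)]),('top1.npz',[(290,218),(367,240),(388,315),(332,370),(253,350),(230,270)])):
    d=load(n);w=ray(d,cen(d,L),.078)[:,:2];v=w-w.mean(0);a=np.degrees(np.arctan2(v[:,1],v[:,0]))%60;print(w.mean(0),a.round(1),a.mean(),a.std())
# plate holes (bolts) rectangle
for n in('top0.npz',):
    d=load(n);w=ray(d,cen(d,[(118,157),(334,105),(428,447),(208,500)]),.014)[:,:2]
    for i,j in((3,0),(2,1)):
        e=w[j]-w[i];print('bolt long',np.hypot(*e),np.degrees(np.arctan2(e[1],e[0])))
    for i,j in((1,0),(2,3)):
        e=w[j]-w[i];print('bolt short',np.hypot(*e),np.degrees(np.arctan2(e[1],e[0]))-90)
E
```

```text
[ 0.46479967 -0.16961657] [35.8 36.8 36.4 36.8 36.3 36.8] 36.485549821664115 0.37534995975927055
[ 0.46474677 -0.16944522] [11.6 12.1 13.2 13.9 12.4 12.9] 12.672609569273087 0.7425272097277323
bolt long 0.09676347540975773 12.329748482644481
bolt long 0.09687395816677644 12.952432434849047
bolt short 0.0622941072854569 11.884724222447332
bolt short 0.06334775717431287 11.797369587956524
```

The slots sit at 12.7° and the hole at about 12.3°, so they line up within about half a degree, which is as fine as I can measure. The gripper is clear, so I'm handing in.

```bash
python3 -c "
from station import job
print(job.sign_off())"
```

```text
the job is handed in; nothing more can be done
None
```

I tightened the castle nut about 24° to its next slot, which lines up with the cross hole to within about half a degree by camera, then released it, left the plain nut untouched, and handed the job in at about 8.6 s; no verdict was returned.

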